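# Load a plug-in card into the bench test cage

### The job

Lift the plug-in card with the pull grip and two ejector levers out of the black board rack, and slide it down both guides of the sloping test cage, component side facing the rear of the bench, until it meets the connector. Then swing both ejector levers inward, fully home, so that their claws draw the card all the way into the connector, and let go; leave the plain board standing in the rack.

Things in the scene. Friction and masses are not known exactly. Their poses are not given: they have to be found in the camera images.
- card_grip (a point): Centre of the card's pull grip, to be grasped here: a grey block 10 mm thick (x), 26 wide (y), from 18 mm below to 16 above this point. Axes are the card's: z up, away from its connector edge; y across; x out of the component side. Just below, an aluminium bar 10 mm thick, 74 wide, 24 to 16 below. Card weighs 0.15 to 0.25 kg and at first stands upright in the rack, leaning 2 degrees at most.
- card_foot (a point): Bottom middle of the card's connector edge, 100 mm below card_grip. The green board is 100 mm wide, 3 thick, 8 to 84 mm above this point, lower corners bevelled 5 mm; the tongue (0 to 8 mm above) is 60 mm wide, its centre 6 mm toward +y, so that it fits the connector one way only. A component module stands out 15 mm on the +x face.
- lever_left_tip (a point): Round end of the grey lever at the card's +y corner, 10 mm thick (x), arm 7 mm wide. Its pivot lies at x 0, y +47, z -16 mm from card_grip; this point is 29 mm from the pivot, the round end reaches 34. Open, the arm stands straight up the card and its claw (16 mm long) hangs down beside the board; home, the arm lies inward over the bar, rising 18 degrees toward the grip, and the claw points outward.
- lever_right_tip (a point): The same point on the mirrored lever at the card's -y corner (pivot at y -47 mm).
- lever_left (a joint): Swing of the left (+y) lever: 0 open, arm upright; 1.25 rad fully home, arm folded inward toward the grip. Stays where it is left (friction 0.03 N m). At first 0 to 0.08.
- lever_right (a joint): Swing of the right (-y) lever: 0 open, 1.25 rad fully home, as the left.
- guides: Sloping part of the fixed test cage, between aluminium cheeks (136 mm over their outsides). Its z points up the guides, 30 degrees from vertical, leaning toward the robot; y across; x square to the card, up and to the rear. A fully seated card has card_foot at this origin, card_grip at z 100 mm, and its axes parallel to these. It rises from a box 150 x 150 x 31 mm on the bench; all within 135 mm of this origin.
- guide_mouth (a point): Middle between the two guides at their upper ends, z 72 mm in the axes of guides. Grooves at y +-46 to +-52 take the board's side edges: 5 mm wide with 1.75 mm play at each side edge, from 8 mm below this point (above that flared to 13 mm) down to 62 mm below. The flat ledges (1 mm above this point, y +-52 to +-64) stop the open claws when the card is about 4 mm short of home.
- connector_top (a point): Middle of the black edge connector's top face, z 8 mm in guides, between the guides' lower ends; the board's lower edge rests on it when fully seated. Its sprung contacts meet the tongue about 4.5 mm before that and resist with about 4 to 12 N.
- lip_left (a point): Inner lower edge of the left lip, under which the left claw hooks when the lever is swung home and so draws the card down. In guides: underside z 89, top z 93 mm, from y 57 to 68; the right one is mirrored. Each lever needs up to about 12 N at its end. With the card over 12 mm short of home the claw misses the lip.
- rack: Black plastic board rack fixed on the bench, 115 x 132 x 48 mm, origin at the centre of its underside. Two boards stand on edge on its floor (6 mm up), 60 mm apart (rack x -30 and +30 mm), faces along the rack's x, component side to +x; grooves 4.5 mm wide, open at the top. Which slot holds the card varies.
- spare_centre (a point): Centre of the plain green board (100 mm wide, 70 high, no grip, no levers) standing loose in the other slot, where it stays.
There are look-alikes about, which are no part of the job. Of the things that look like the part that bears card_grip, the smaller one is meant. Leave any orange look-alike of the rack alone.

How it is judged:
On the way, in this order (a step that is already met when the one before it is completed fails the run):
1. the card is lifted clear of the rack (z of card_grip in the frame of rack above 0.152 m), for 0.1 s.
2. the card stands in both guides, down to within 12 mm of home, both levers still open (x of card_grip in the frame of guides between -0.006 and 0.006 m and y of card_grip in the frame of guides between -0.005 and 0.005 m and z of card_grip in the frame of guides below 0.112 m and angle between the z axis of card_grip and the z axis of guides, either way round below 0.07 rad and value of joint each of lever_left, lever_right below 0.7 rad), for 0.2 s.
At the end, for the whole second after the job is handed in: The card is in the guides within 2.2 mm of fully seated in the connector, square to within 3 degrees, both levers swung in to 1.12 rad or more, and the plain board still stands in the rack (x of card_grip in the frame of guides between -0.006 and 0.006 m and y of card_grip in the frame of guides between -0.004 and 0.004 m and z of card_grip in the frame of guides between 0.097 and 0.1022 m and angle between the z axis of card_grip and the z axis of guides, either way round below 0.052 rad and value of joint each of lever_left, lever_right above 1.12 rad); the robot touches nothing.
It fails at once if the plain board is knocked or moved by more than 20 mm (distance of spare_centre from where it was at the start of the episode above 0.02 m).
It also fails if it takes over 64 s, if anything falls off the work surface, if the arm or the gripper's body presses on something with over 40 N, if the wrist force passes 120 N, or if a joint passes its speed limit or range.

### The arm

A 6-joint arm with a two-finger parallel gripper is mounted at the origin on a cart in front of the work surface, level with it; the furniture and walls round the work are solid. World frame = base frame: x ahead of the robot, y to its left, z up, the work surface at z = 0. Lengths are in m, angles in rad, forces in N, time in s.
With the tool pointing down it reaches from about 0.4 to 0.825 m from the base axis. Payload 7 kg.
Tool frame: the origin (TCP) lies midway between the tips of the shut fingers; the grasp point (between the pads) lies 19 mm behind it (grasp_offset is the distance from the TCP to the grasp point, in m); z points along the fingers, y is the line along which they close (so a half turn about z gives the same grasp; the last joint's range is limited). The gripper opens to 88 mm and grips with 3 to 60 N. Pads are 19 mm wide; open, the fingers measure 130 mm over their backs; the gripper's body (78 mm by 193 mm) begins 47 mm behind the grasp point.
Start: joints at [1.611, 0.359, 0.012, 0, -1.224, -0.288], TCP at [0.166, 0.654, 0.227] pointing down, gripper open.
Joint ranges: [-3.07, 3.07], [-1.43, 2.12], [-1.02, 1.25], [-3.03, 1.67], [-3.05, -0], [-3.03, 3.03]. Speed limits (rad/s): [2.39, 2.39, 3.01, 3.14, 3.14, 3.14].

### API

Orientations are given as a unit quaternion [w, x, y, z].
In Python, from cell import get_state, grab_frame, get_calibration, sign_off, grasp_offset gives the robot as it stands.
- The arm moves only by the tool play_rows, never from a script. Its argument "targets" is a list of rows, each an object with "travel": the shift along the tool's x, y, z in m, a list of three; "twist": the turn about the tool's z in degrees. A call has 1 to 10 rows; each row is the pose to reach, as a shift and turn from the pose commanded when the call began, along the tool's axes at that moment; what a row does not reach only later rows make up. A row lasts 1/10 s, in which the tool goes at most 50 mm and 8.59 degrees, less where a joint would pass 70% of its speed; a pose out of reach is approached as far as the arm can. A call with a gripper value outside its range is refused whole. "hand" is the gripper command: -1 is shut, 1 is fully open, values between are in proportion, set as the call begins (left out, the last holds). The fingers move at their own pace and stop on an object; "squeeze" is the grip in N (left out, the last holds). Time passes only in rows, so rows that repeat a pose let the fingers close. It gives the time, the measured TCP pose, the force, the opening and the grip force at its end, in the units of the state.
- get_state(): the state, without advancing time (a new reading comes with each control period).
- grab_frame(name): name is "scene" or "top" or "wrist"; returns (picture, depth): 480x640x3 uint8, blue, green, red; 480x640 float32, m along the optical axis (not along the pixel's ray), 0 where there is no reading.
- get_calibration(name): a dict with "fovy" (degrees; the focal length in pixels is half the picture's height over the tangent of half this angle, whatever the lens; pixels are square), "cx", "cy" (the principal point, pixels), "rvec" (rotation vector, rad) and "tvec" (3), from world to camera coordinates, as OpenCV has them. Camera axes: x right, y down, z forward; pixel columns grow to the right and rows downward; lengths in m; the calibration is good to about 2 mm. A picture is of the moment at which its call begins: read the wrist's pose just before it. get_calibration takes no time and is no camera call; for the wrist camera it gives the pose at the moment of the call.
- sign_off(): hands the job in; it is judged then, once.
The state is a dict: "t": time; "joints": joint angles; "joint_velocities": joint speeds; "joint_efforts": joint torques, N m; "position": TCP position; "ee_rot": TCP orientation; "contact_force": force on the tool from outside, world axes, zero at the start; "wrist_torque": the same for the moment, N m; "opening": opening from 0.0 (shut) to 1.0 (fully open); "gripper_force": force on a finger pad.
Only numpy, scipy, OpenCV 4.12 (cv2) and the standard library are available. Lean on these libraries where they do the work, as an engineer would, in place of code of your own. Each camera call takes 0.05 s, during which the arm holds its last target. There are 200 camera calls.

## Working session

There is one attempt and no reset: what is moved stays moved. The work goes in short steps, Python scripts to look and compute and a tool call to move; the robot and the scene stay as the last step left them, time stands still between calls to the robot, and variables do not carry over. Pictures are saved under pics/ and viewed, at most 10 in all, crops included, and the job is handed in when it is done.

Besides the shell and the picture viewer there is one more tool, called after ">>>" by a JSON object that holds its "api" and its "payload". play_rows: Moves the arm, as the interface text tells. Its arguments: {"type":"object","properties":{"targets":{"type":"array"},"hand":{"type":"number"},"squeeze":{"type":"number"}},"required":["targets"]}

```bash
mkdir -p pics; ls; python3 - <<'E'
from cell import *
import cv2,numpy as np
print(get_state()); print(grasp_offset() if callable(grasp_offset) else grasp_offset)
for n in ["scene","top","wrist"]:
    c=get_calibration(n); p,d=grab_frame(n); print(n,c); cv2.imwrite(f"pics/{n}0.png",p); np.save(f"pics/{n}0.npy",d)
E
```

```text
pics
{'t': 0.0, 'joints': array([ 1.61113028e+00,  3.59383826e-01,  1.10542025e-02, -3.53344859e-04,
       -1.22406942e+00, -2.88132456e-01]), 'joint_velocities': array([-5.92578996e-04, -1.64313064e-03, -4.93520470e-05, -2.70954438e-04,
       -7.29125995e-04,  2.19328986e-04]), 'joint_efforts': array([ 1.57304448e-04, -5.82718956e+01,  2.93048841e+01,  6.99746355e+00,
        6.73916191e-03, -1.53012897e-04]), 'position': array([0.16544116, 0.65391323, 0.22562205]), 'ee_rot': array([ 8.17734376e-04,  9.92326531e-01, -1.23642168e-01, -3.28563882e-05]), 'contact_force': array([-0.37054171,  0.3954917 ,  0.22053945]), 'wrist_torque': array([ 0.03568273, -0.00295938, -0.03092605]), 'gripper_force': 0.0, 'opening': 0.9977556026190946}
0.0188
scene {'fovy': 42.79105807711071, 'cx': 315.22150619794655, 'cy': 249.15662618378826, 'rvec': array([ 2.2736319 , -0.55219162,  0.25681225]), 'tvec': array([-0.54552069,  0.01399367,  1.59495144])}
top {'fovy': 48.19103694975956, 'cx': 324.906268058087, 'cy': 243.50522021567286, 'rvec': array([ 2.17553452, -2.17152729,  0.0511309 ]), 'tvec': array([-0.30193839,  0.46541016,  1.5709565 ])}
wrist {'fovy': 58.478126340216605, 'cx': 316.72615234955543, 'cy': 245.468631154283, 'rvec': array([-1.81371572,  2.33042724,  0.32453362]), 'tvec': array([ 0.67448424, -0.03444501,  0.38941672])}
```

View pics/scene0.png

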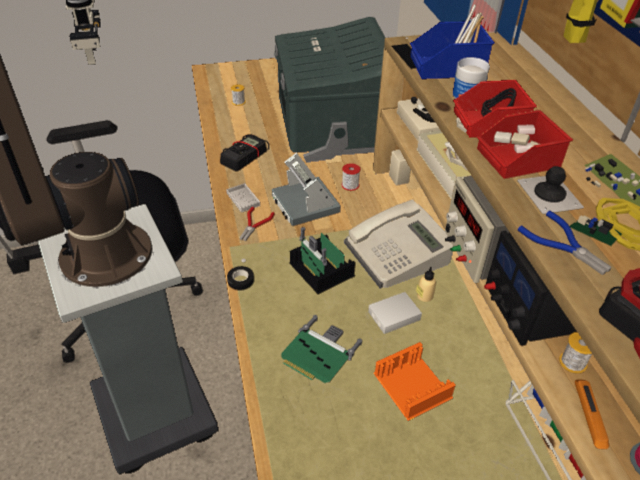

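View pics/top0.png

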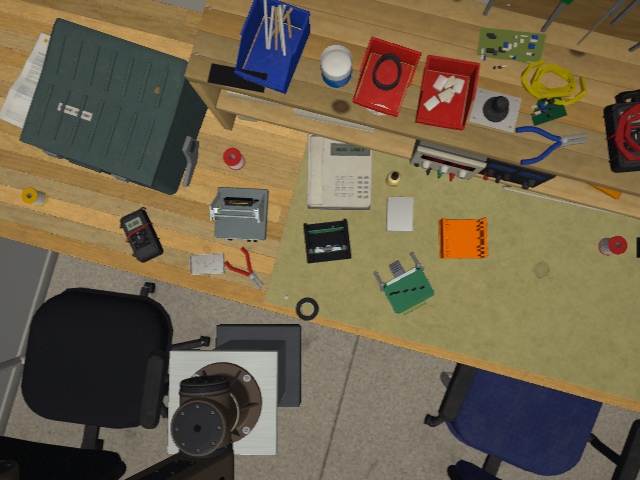

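```bash
cat > h.py <<'E'
from cell import *
import cv2,numpy as np
def cam(n):
    c=get_calibration(n); f=240/np.tan(np.radians(c['fovy']/2)); R=cv2.Rodrigues(np.array(c['rvec'],float))[0]
    return f,c['cx'],c['cy'],R,np.array(c['tvec'],float)
def cloud(n,d,C=None):
    f,cx,cy,R,t=C or cam(n); v,u=np.mgrid[:480,:640]
    P=np.stack([(u-cx)/f*d,(v-cy)/f*d,d],-1)
    W=(P-t)@R; W[d<=0]=np.nan
    return W
def ray(n,u,v,z,C=None):
    f,cx,cy,R,t=C or cam(n); o=-R.T@t; r=R.T@np.array([(u-cx)/f,(v-cy)/f,1]); return o+r*(z-o[2])/r[2]
def proj(n,p,C=None):
    f,cx,cy,R,t=C or cam(n); q=R@np.asarray(p)+t; return q[:2]/q[2]*f+[cx,cy]
E
python3 - <<'E'
from h import *
t=cv2.imread('pics/top0.png'); s=cv2.imread('pics/scene0.png')
a=cv2.resize(t[170:280,195:365],None,fx=4.7,fy=4.7,interpolation=3)[:, :799]
cv2.imwrite('pics/c_top.png',a)
b=cv2.resize(s[145:295,260:365],None,fx=4,fy=4,interpolation=3); cv2.imwrite('pics/c_scene.png',b)
for n in ['top','scene']:
    W=cloud(n,np.load(f'pics/{n}0.npy'))
    for u,v in ([(240,212),(328,241),(240,200),(300,280)] if n=='top' else [(305,190),(322,240),(305,230),(320,350)]): print(n,u,v,W[v,u].round(3))
E
```

```text
top 240 212 [ 0.557 -0.052  0.032]
top 328 241 [ 0.474 -0.31   0.01 ]
top 240 200 [ 0.589 -0.056  0.057]
top 300 280 [ 0.358 -0.228  0.006]
scene 305 190 [ 0.522 -0.117  0.111]
scene 322 240 [ 0.496 -0.263  0.062]
scene 305 230 [ 0.507 -0.148 -0.   ]
scene 320 350 [ 0.346 -0.538  0.017]
```

View pics/c_top.png

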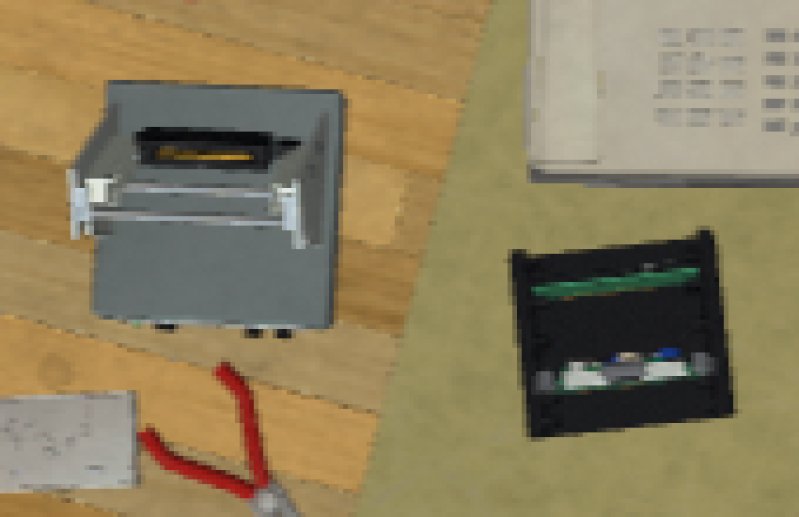

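View pics/c_scene.png

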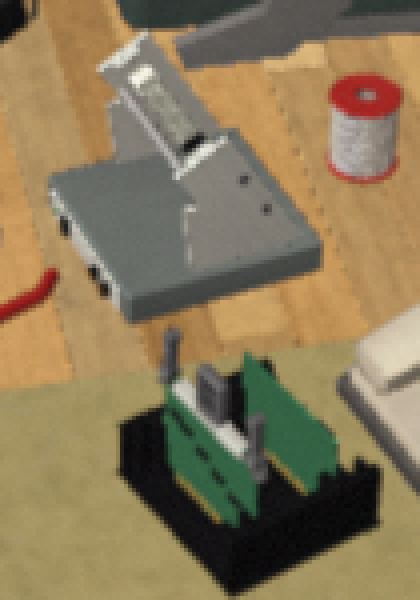

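```bash
python3 - <<'E'
from h import *
C=cam('top')
def full(u,v): return 195+u/4.7,170+v/4.7
for nm,u,v,z in [('leverL',543,380,.122),('leverR',703,362,.122),('grip',625,370,.122),('spareL',535,292,.076),('spareR',700,272,.076),('conL',140,150,.06),('conR',272,152,.06),('ledgeL',100,190,.105),('ledgeR',288,195,.105)]:
    print(nm,np.round(full(u,v),1),ray('top',*full(u,v),z,C).round(4))
W=cloud('top',np.load('pics/top0.npy'),C); S=cloud('scene',np.load('pics/scene0.npy'))
for nm,A in [('top',W),('scene',S)]:
    m=(A[...,0]>.4)&(A[...,0]<.72)&(A[...,1]>-.2)&(A[...,1]<.05)&(A[...,2]>.04)&(A[...,2]<.2)
    P=A[m]; print(nm,len(P),P.min(0).round(3),P.max(0).round(3))
    for z0 in np.arange(.04,.15,.015):
        q=P[(P[:,2]>=z0)&(P[:,2]<z0+.015)]
        if len(q): print(round(z0,3),len(q),np.percentile(q[:,0],[2,98]).round(3),np.percentile(q[:,1],[2,98]).round(3))
    m=(A[...,0]>.4)&(A[...,0]<.72)&(A[...,1]>-.2)&(A[...,1]<.1)&(abs(A[...,2]-.031)<.005)
    q=A[m][:,:2].astype(np.float32); print('box',len(q),cv2.minAreaRect(q))
    m=(A[...,0]>.38)&(A[...,0]<.58)&(A[...,1]>-.4)&(A[...,1]<-.22)&(A[...,2]>.03)&(A[...,2]<.055)
    q=A[m][:,:2].astype(np.float32); print('rack',len(q),cv2.minAreaRect(q))
    m=(A[...,0]>.38)&(A[...,0]<.58)&(A[...,1]>-.4)&(A[...,1]<-.2)&(A[...,2]>.09)
    q=A[m]; print('card top',len(q),q.mean(0),q.min(0),q.max(0))
# wrist cam offset in tool frame
from scipy.spatial.transform import Rotation as Ro
s=get_state(); f,cx,cy,R,t=cam('wrist'); o=-R.T@t; q=s['ee_rot']; Rt=Ro.from_quat([q[1],q[2],q[3],q[0]])
print(Rt.inv().apply(o-s['position']).round(4)); print((Rt.as_matrix().T@R.T).round(3))
E
```

```text
leverL [310.5 250.9] [ 0.4379 -0.2643  0.122 ]
leverR [344.6 247. ] [ 0.4486 -0.3577  0.122 ]
grip [328.  248.7] [ 0.4438 -0.3122  0.122 ]
spareL [308.8 232.1] [ 0.4938 -0.2568  0.076 ]
spareR [343.9 227.9] [ 0.506  -0.3565  0.076 ]
conL [224.8 201.9] [ 0.5829 -0.0122  0.06  ]
conR [252.9 202.3] [ 0.5816 -0.0938  0.06  ]
ledgeL [216.3 210.4] [0.5521 0.0018 0.105 ]
ledgeR [256.3 211.5] [ 0.5491 -0.1108  0.105 ]
top 1003 [ 0.488 -0.124  0.04 ] [0.72  0.017 0.139]
0.04 270 [0.524 0.699] [-0.122  0.012]
0.055 299 [0.54  0.718] [-0.12   0.011]
0.07 83 [0.527 0.697] [-0.122  0.014]
0.085 149 [0.534 0.583] [-0.121  0.013]
0.1 88 [0.525 0.577] [-0.12   0.014]
0.115 87 [0.521 0.568] [-0.12   0.016]
0.13 27 [0.534 0.562] [-0.12   0.016]
box 1588 ((0.5983904600143433, -0.015681713819503784), (0.22981761395931244, 0.24106459319591522), 89.82821655273438)
rack 462 ((0.49488428235054016, -0.31816479563713074), (0.17006325721740723, 0.15980349481105804), 0.025133205577731133)
card top 131 [ 0.44441061 -0.31071943  0.10796667] [ 0.43362917 -0.35922842  0.09010998] [ 0.45417421 -0.25846685  0.13356139]
scene 1305 [ 0.519 -0.13   0.04 ] [0.72  0.02  0.138]
0.04 271 [0.53  0.715] [-0.127  0.016]
0.055 317 [0.53  0.718] [-0.125  0.016]
0.07 183 [0.526 0.594] [-0.126  0.015]
0.085 200 [0.531 0.584] [-0.125  0.016]
0.1 166 [0.523 0.575] [-0.127  0.016]
0.115 133 [0.522 0.567] [-0.125  0.016]
0.13 35 [0.541 0.566] [-0.124  0.014]
box 1192 ((0.5982192158699036, -0.01879774034023285), (0.23950545489788055, 0.24093124270439148), 88.55128479003906)
rack 1030 ((0.49368783831596375, -0.3204355835914612), (0.1723661869764328, 0.15909388661384583), 0.11592856049537659)
card top 296 [ 0.44399164 -0.31490947  0.10729283] [ 0.43295469 -0.36584792  0.09021585] [ 0.45690934 -0.26055414  0.13096788]
[ 0.0737 -0.     -0.1576]
[[-0.    -0.962 -0.274]
 [ 1.     0.    -0.001]
 [ 0.001 -0.274  0.962]]
```

>>> {"api": "play_rows", "payload": {"targets": [{"travel":[0.05,0.055,-0.005],"twist":-2},{"travel":[0.09,0.098,-0.01],"twist":-4},{"travel":[0.12,0.13,-0.02],"twist":-6},{"travel":[0.16,0.17,-0.03],"twist":-8},{"travel":[0.2,0.21,-0.04],"twist":-10},{"travel":[0.24,0.25,-0.044],"twist":-12.7},{"travel":[0.28,0.29,-0.044],"twist":-12.7},{"travel":[0.315,0.33,-0.044],"twist":-12.7},{"travel":[0.35,0.37,-0.044],"twist":-12.7},{"travel":[0.385,0.41,-0.044],"twist":-12.7}], "hand": -0.2}}

```text
t: 1.15
position: [0.4084, 0.2185, 0.2703]
ee_rot: [-0.0, 1.0, -0.013, 0.0]
contact_force: [1.3, 0.8, 0.6]
opening: 0.403
gripper_force: 0.0
```

>>> {"api": "play_rows", "payload": {"targets": [{"travel":[0.03,0.045,0],"twist":0},{"travel":[0.055,0.09,0],"twist":0},{"travel":[0.08,0.135,0],"twist":0},{"travel":[0.1,0.18,0],"twist":0},{"travel":[0.123,0.214,0],"twist":0},{"travel":[0.123,0.214,0],"twist":0},{"travel":[0.123,0.214,0],"twist":0}]}}

```text
t: 1.85
position: [0.5253, 0.002, 0.2694]
ee_rot: [0.0, 1.0, -0.015, -0.001]
contact_force: [-0.4, -0.1, 0.2]
opening: 0.398
gripper_force: 0.0
```

```bash
python3 - <<'E'
from h import *
s=get_state(); print(s['position'],s['ee_rot'],s['joint_velocities'].round(3))
C=cam('wrist'); p,d=grab_frame('wrist'); cv2.imwrite('pics/w1.png',p); np.save('pics/w1.npy',d)
np.save('pics/w1c.npy',np.array(C,dtype=object),allow_pickle=True)
E
```

```text
[0.52534406 0.00201287 0.26937035] [ 1.15872693e-04  9.99891701e-01 -1.47018490e-02 -6.54618062e-04] [ 0.048 -0.019 -0.01  -0.002  0.001 -0.008]
```

View pics/w1.png

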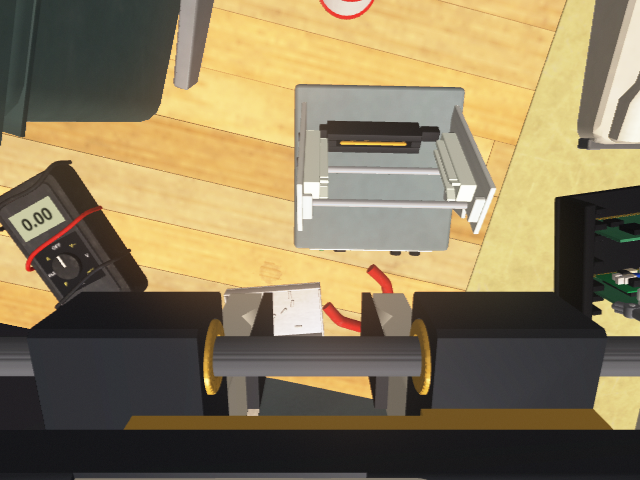

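```bash
python3 - <<'E'
from h import *
C=tuple(np.load('pics/w1c.npy',allow_pickle=True)); d=np.load('pics/w1.npy'); p=cv2.imread('pics/w1.png')
W=cloud('wrist',d,C)
# box yaw: top face
m=(abs(W[...,2]-.031)<.006)&(W[...,0]>.45)&(W[...,0]<.72)&(W[...,1]>-.16)&(W[...,1]<.05)
hsv=cv2.cvtColor(p,cv2.COLOR_BGR2HSV); m&=hsv[...,1]<60
m=cv2.morphologyEx(m.astype(np.uint8),cv2.MORPH_OPEN,np.ones((3,3)))
n,l,st,ce=cv2.connectedComponentsWithStats(m); k=1+np.argmax(st[1:,4]); q=W[l==k]; print('box z',np.median(q[:,2]),cv2.minAreaRect(q[:,:2].astype(np.float32)))
# lines: bottom front edge and connector edges
u=slice(285,500);v=slice(75,260)
sub=W[v,u].reshape(-1,3); col=p[v,u].reshape(-1,3); hs=hsv[v,u].reshape(-1,3)
for yaw in [-1.5]:
    a=np.radians(yaw);c,s=np.cos(a),np.sin(a); b=np.pi/6
    zg=np.array([-.5*c,-.5*s,np.cos(b)]);yg=np.array([-s,c,0]);xg=np.cross(yg,zg)
    G=sub@np.array([xg,yg,zg]).T; 
    hi=sub[:,2]>.05
    print('y range high',np.nanpercentile(G[hi,1],[0.5,99.5]),'zmax',np.nanpercentile(G[hi,2],[99,99.8]))
    blk=hi&(hs[:,2]<70)&(abs(G[:,1]+.055)<.045); g=G[blk]; print('black',len(g),np.percentile(g,[2,10,50,90,98],axis=0).round(4).tolist())
    h,e=np.histogram(g[:,2],40); print(np.c_[e[:-1].round(4),h][h>15].tolist())
    # top ends of cheeks: high z_g
    zm=np.nanpercentile(G[hi,2],99.5)
    for z0 in np.arange(zm-.03,zm+.001,.004):
        t=hi&(abs(G[:,2]-z0)<.002)
        for sg in (1,-1):
            w=G[t&(sg*(G[:,1]+.055)>0)]
            if len(w)>5: print(round(z0,4),sg,len(w),'x',np.percentile(w[:,0],[3,97]).round(4),'y',np.percentile(w[:,1],[3,97]).round(4))
cv2.imwrite('pics/c_w1.png',cv2.resize(p[75:260,285:500],None,fx=3.2,fy=3.2,interpolation=3))
E
```

```text
box z 0.030356739666323723 ((0.4999482333660126, -0.05020812898874283), (0.14782008528709412, 0.044152263551950455), 87.24690246582031)
y range high [-0.10535802  0.03013758] zmax [-0.15953144 -0.1589367 ]
black 446 [[0.5265, -0.0712, -0.2529], [0.5318, -0.0674, -0.2521], [0.5382, -0.0464, -0.2483], [0.539, -0.0166, -0.2458], [0.5395, -0.0115, -0.2453]]
[[-0.2496, 16.0], [-0.2482, 16.0], [-0.247, 22.0], [-0.2467, 23.0], [-0.2465, 30.0], [-0.2463, 19.0], [-0.246, 18.0], [-0.2456, 16.0]]
-0.1892 1 361 x [0.5142 0.5526] y [-0.0497  0.0272]
-0.1892 -1 292 x [0.4976 0.55  ] y [-0.1038 -0.0588]
-0.1852 1 661 x [0.5111 0.5392] y [-0.0525  0.0261]
-0.1852 -1 581 x [0.5098 0.5494] y [-0.1025 -0.0574]
-0.1812 1 280 x [0.5235 0.5525] y [0.01   0.0281]
-0.1812 -1 475 x [0.5135 0.5497] y [-0.1025 -0.0845]
-0.1772 1 19 x [0.5521 0.5535] y [0.0262 0.0297]
-0.1772 -1 100 x [0.5126 0.5506] y [-0.1048 -0.1005]
-0.1732 1 23 x [0.5517 0.5533] y [0.0261 0.0296]
-0.1732 -1 73 x [0.5323 0.5507] y [-0.1051 -0.1013]
-0.1692 1 30 x [0.5427 0.5534] y [0.026  0.0294]
-0.1692 -1 71 x [0.5081 0.5506] y [-0.1047 -0.1012]
-0.1652 1 43 x [0.5351 0.5531] y [0.0199 0.03  ]
-0.1652 -1 92 x [0.5083 0.5502] y [-0.1049 -0.0947]
-0.1612 1 493 x [0.5121 0.5518] y [0.0201 0.0302]
-0.1612 -1 547 x [0.5097 0.5495] y [-0.105  -0.0945]
```

View pics/c_w1.png

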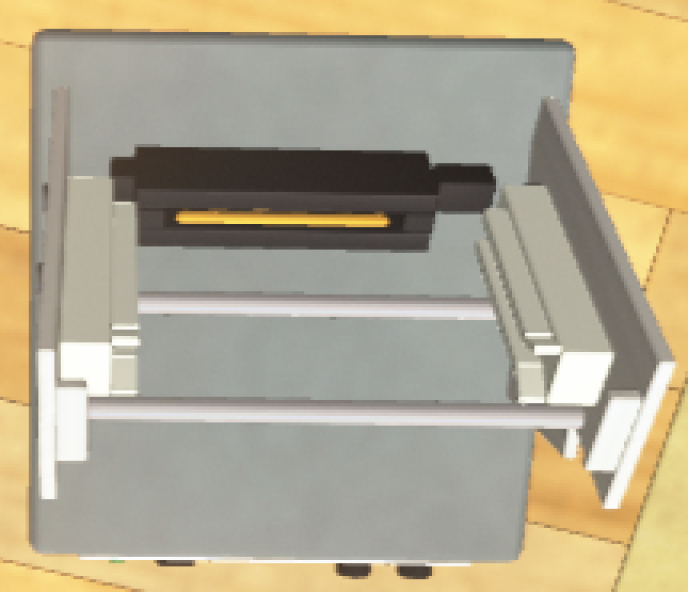

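```bash
python3 - <<'E'
from h import *
C=tuple(np.load('pics/w1c.npy',allow_pickle=True)); d=np.load('pics/w1.npy'); p=cv2.imread('pics/w1.png')
f,cx,cy,R,t=C; o=-R.T@t; W=cloud('wrist',d,C)
a=np.radians(-2.6);c,s=np.cos(a),np.sin(a)
zg=np.array([-.5*c,-.5*s,np.sqrt(.75)]);yg=np.array([-s,c,0]);xg=np.cross(yg,zg); A=np.array([xg,yg,zg])
G=(W@A.T)
sub=G[75:260,285:500].reshape(-1,3); Z=W[75:260,285:500,2].ravel()
hi=Z>.05; top=hi&(sub[:,2]>np.nanpercentile(sub[hi,2],99.5)-.006)
ym=np.median(sub[top,1])
for sg in (1,-1):
    w=sub[top&(sg*(sub[:,1]-ym)>0)]; print(sg,len(w),'z',np.median(w[:,2]),np.percentile(w,[2,98],axis=0).round(4).tolist())
def rz(u,v,zz):
    u=285+u/3.2-.34; v=75+v/3.2-.34
    r=R.T@np.array([(u-cx)/f,(v-cy)/f,1]); k=(zz-o@zg)/(r@zg); return (A@(o+k*r)).round(4)
z0=float(np.median(sub[top,2]))-.093; print('z0',z0)
for nm,u,v,zz in [('slotTL',150,208,8),('slotBR',420,235,8),('goldL',176,218,8),('goldR',390,220,8),('ctopTL',137,192,8),('ctopBR',430,250,8),('gapL',124,352,72),('jawtop',124,323,72),('jawbot',124,392,72),('jawRt',545,333,72),('jawRb',530,403,72)]:
    print(nm,rz(u,v,z0+zz/1000))
g=sub[hi&(abs(sub[:,2]-z0-.073)<.0025)]; print('ledge z',np.median(g[:,2])-z0, len(g))
for sg in (1,-1):
    w=g[sg*(g[:,1]-ym)>0]; print(np.percentile(w,[2,98],axis=0).round(4).tolist())
E
```

```text
1 589 z -0.1614542640275103 [[0.5108, -0.0845, -0.1648], [0.5519, 0.0407, -0.1599]]
-1 589 z -0.1613211295102852 [[0.5099, -0.0946, -0.1656], [0.5516, -0.085, -0.1598]]
z0 -0.2543878219275041
slotTL [ 0.5332  0.0145 -0.2464]
slotBR [ 0.5263 -0.0583 -0.2464]
goldL [ 0.5303  0.0075 -0.2464]
goldR [ 0.5308 -0.0495 -0.2464]
ctopTL [ 0.538   0.0181 -0.2464]
ctopBR [ 0.5216 -0.0618 -0.2464]
gapL [ 0.5351  0.0216 -0.1824]
jawtop [ 0.5434  0.0218 -0.1824]
jawbot [ 0.5232  0.0213 -0.1824]
jawRt [ 0.5425 -0.0741 -0.1824]
jawRb [ 0.5218 -0.0756 -0.1824]
ledge z 0.07257333983174843 830
[[0.5223, -0.0843, -0.1838], [0.5519, 0.0387, -0.1802]]
[[0.5106, -0.0939, -0.1837], [0.552, -0.0848, -0.1791]]
```

>>> {"api": "play_rows", "payload": {"targets": [{"travel":[-0.01,0.04,0],"twist":-1},{"travel":[-0.02,0.085,0],"twist":-2},{"travel":[-0.03,0.13,0.005],"twist":-4},{"travel":[-0.04,0.175,0.01],"twist":-6},{"travel":[-0.052,0.22,0.015],"twist":-8},{"travel":[-0.062,0.265,0.02],"twist":-8.2},{"travel":[-0.072,0.316,0.02],"twist":-8.2},{"travel":[-0.072,0.316,0.02],"twist":-8.2},{"travel":[-0.072,0.316,0.02],"twist":-8.2}]}}

```text
t: 2.8
position: [0.445, -0.3105, 0.2499]
ee_rot: [-0.0, 0.998, 0.058, -0.0]
contact_force: [0.8, 0.4, -0.5]
opening: 0.399
gripper_force: 0.0
```

```bash
python3 - <<'E'
from h import *
s=get_state(); print(s['position'],s['ee_rot'],s['joint_velocities'].round(3))
C=cam('wrist'); p,d=grab_frame('wrist'); cv2.imwrite('pics/w2.png',p); np.save('pics/w2.npy',d)
np.save('pics/w2c.npy',np.array(C,dtype=object),allow_pickle=True)
E
```

```text
[ 0.44498726 -0.31051883  0.2499333 ] [-1.41826109e-04  9.98315119e-01  5.80249976e-02 -5.97794681e-05] [ 0.04  -0.011 -0.006 -0.004  0.002 -0.011]
```

View pics/w2.png

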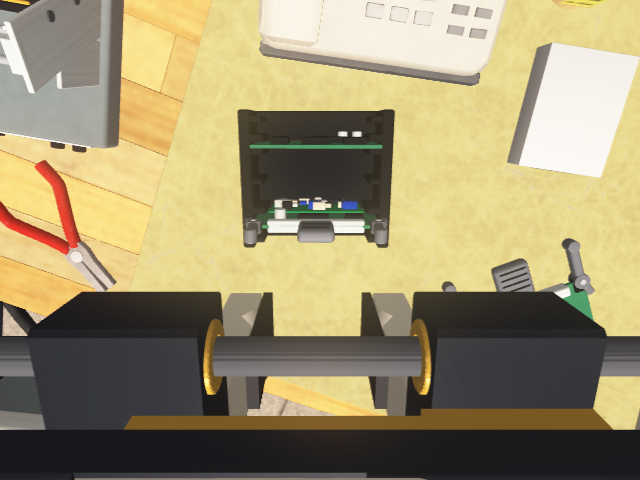

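```bash
python3 - <<'E'
from h import *
C=tuple(np.load('pics/w2c.npy',allow_pickle=True)); d=np.load('pics/w2.npy'); W=cloud('wrist',d,C)
s0=np.array([.44499,-.31052,.24993]); a=2*np.arctan2(.058025,.998315); tx=np.array([np.cos(a),np.sin(a),0]); ty=np.array([np.sin(a),-np.cos(a),0])
for nm,(u0,u1,v0,v1),zr in [('grip',(295,338,215,245),(.115,.14)),('grip all',(295,338,215,245),(.095,.14)),('L',(240,262,215,250),(.11,.14)),('R',(370,392,215,250),(.11,.14)),('bar',(262,372,212,240),(.082,.095))]:
    q=W[v0:v1,u0:u1].reshape(-1,3); q=q[(q[:,2]>zr[0])&(q[:,2]<zr[1])]
    if len(q): r=q-s0; X=r@tx;Y=r@ty; print(nm,len(q),'tx',np.percentile(X,[3,97]).round(4),'ty',np.percentile(Y,[3,97]).round(4),'z',np.percentile(q[:,2],[5,50,95]).round(4))
print(np.degrees(a))
E
```

```text
grip 579 tx [-0.0051  0.0043] ty [-0.0132  0.0106] z [0.1169 0.1231 0.1246]
grip all 777 tx [-0.005   0.0044] ty [-0.0132  0.0105] z [0.0991 0.1225 0.1245]
L 219 tx [-0.0051  0.0043] ty [-0.0502 -0.0422] z [0.1132 0.1242 0.1261]
R 217 tx [-0.0053  0.0043] ty [0.0391 0.0472] z [0.1137 0.124  0.1258]
bar 1245 tx [-0.0057  0.0056] ty [-0.038   0.0383] z [0.0826 0.0913 0.0929]
6.652912928701812
```

>>> {"api": "play_rows", "payload": {"targets": [{"travel":[0,-0.0015,0.02],"twist":0},{"travel":[0,-0.0015,0.05],"twist":0},{"travel":[0,-0.0015,0.08],"twist":0},{"travel":[0,-0.0015,0.105],"twist":0},{"travel":[0,-0.0015,0.125],"twist":0},{"travel":[0,-0.0015,0.14],"twist":0},{"travel":[0,-0.0015,0.15],"twist":0},{"travel":[0,-0.0015,0.153],"twist":0},{"travel":[0,-0.0015,0.153],"twist":0}], "hand": -0.3}}

```text
t: 3.75
position: [0.4454, -0.3084, 0.0972]
ee_rot: [-0.0, 0.998, 0.059, -0.0]
contact_force: [0.4, -1.3, -0.6]
opening: 0.351
gripper_force: 0.0
```

>>> {"api": "play_rows", "payload": {"targets": [{"travel":[0,0,0],"twist":0},{"travel":[0,0,0],"twist":0},{"travel":[0,0,0],"twist":0},{"travel":[0,0,0],"twist":0}], "hand": -1, "squeeze": 25}}

```text
t: 4.15
position: [0.4455, -0.3094, 0.0978]
ee_rot: [0.0, 0.998, 0.058, 0.001]
contact_force: [0.5, 1.9, 4.3]
opening: 0.291
gripper_force: 25.0
```

>>> {"api": "play_rows", "payload": {"targets": [{"travel":[0,0,-0.008],"twist":0},{"travel":[0,0,-0.02],"twist":0},{"travel":[0,0,-0.035],"twist":0},{"travel":[0,0,-0.052],"twist":0},{"travel":[0,0,-0.07],"twist":0},{"travel":[0,0,-0.09],"twist":0},{"travel":[0,0,-0.11],"twist":0},{"travel":[0,0,-0.13],"twist":0},{"travel":[0,0,-0.145],"twist":0},{"travel":[0,0,-0.15],"twist":0}]}}

```text
t: 5.15
position: [0.4453, -0.3096, 0.2495]
ee_rot: [0.001, 0.998, 0.058, 0.001]
contact_force: [-0.5, 0.4, -1.8]
opening: 0.295
gripper_force: 25.0
```

>>> {"api": "play_rows", "payload": {"targets": [{"travel":[0.008,-0.015,0],"twist":0.5},{"travel":[0.022,-0.04,0],"twist":1.5},{"travel":[0.038,-0.068,0],"twist":3},{"travel":[0.055,-0.1,0],"twist":4.5},{"travel":[0.073,-0.132,0],"twist":6},{"travel":[0.091,-0.164,0],"twist":7},{"travel":[0.108,-0.194,0],"twist":8},{"travel":[0.121,-0.218,0],"twist":9},{"travel":[0.131,-0.236,0],"twist":9.3},{"travel":[0.135,-0.243,0],"twist":9.3}]}}

```text
t: 6.15
position: [0.5508, -0.0506, 0.2465]
ee_rot: [0.0, 1.0, -0.022, -0.001]
contact_force: [1.1, 0.5, -2.8]
opening: 0.295
gripper_force: 25.0
```

>>> {"api": "play_rows", "payload": {"targets": [{"travel":[0,0,0],"twist":0},{"travel":[0,0,0],"twist":0}]}}

```text
t: 6.35
position: [0.5501, -0.0526, 0.2468]
ee_rot: [0.0, 1.0, -0.023, -0.0]
contact_force: [0.2, 0.4, -1.8]
opening: 0.293
gripper_force: 25.0
```

```bash
python3 - <<'E'
from h import *
s=get_state(); print(s['position'],s['ee_rot'])
C=cam('wrist'); p,d=grab_frame('wrist'); cv2.imwrite('pics/w3.png',p); np.save('pics/w3.npy',d)
np.save('pics/w3c.npy',np.array(C,dtype=object),allow_pickle=True)
p,d=grab_frame('scene'); 
b=cv2.resize(p[115:255,240:380],None,fx=4,fy=4,interpolation=3)
w=cv2.imread('pics/w3.png'); cv2.imwrite('pics/m3.png',np.hstack([b[:560,:],]) ); np.save('pics/s3.npy',d)
cv2.imwrite('pics/mix3.png',np.vstack([cv2.resize(b,(400,400))[:, :],cv2.resize(w[40:280,200:600],(400,240))[:200]]))
E
```

```text
[ 0.5501486  -0.05264548  0.2467975 ] [ 1.39886900e-04  9.99743558e-01 -2.26402801e-02 -4.64172159e-04]
```

View pics/mix3.png

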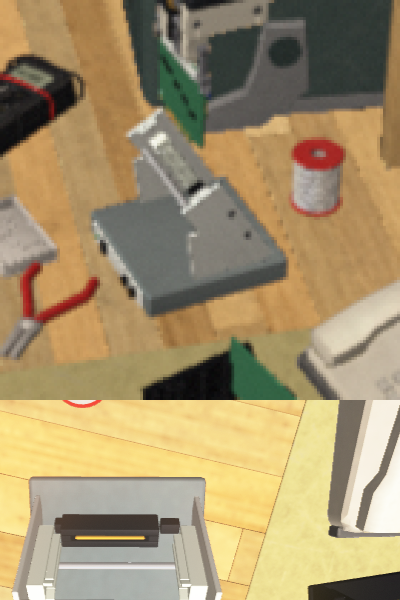

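```bash
python3 - <<'E'
from h import *
C=tuple(np.load('pics/w3c.npy',allow_pickle=True)); d=np.load('pics/w3.npy'); p=cv2.imread('pics/w3.png'); W=cloud('wrist',d,C)
f,cx,cy,R,t=C; o=-R.T@t
hsv=cv2.cvtColor(p,cv2.COLOR_BGR2HSV)
m=(W[...,0]>.52)&(W[...,0]<.59)&(abs(W[...,1]+.052)<.075)&(W[...,2]>.142)&(W[...,2]<.29)
g=m&(hsv[...,0]>45)&(hsv[...,0]<90)&(hsv[...,1]>80); q=W[g]
print('green',len(q)); 
if len(q):
    print(np.percentile(q,[1,50,99],axis=0).round(4).tolist())
    M=np.c_[np.ones(len(q)),q[:,1]+.0526,q[:,2]-.2]; print('x=a+b*y+c*(z-.2)',np.linalg.lstsq(M,q[:,0],rcond=None)[0])
    v,u=np.nonzero(g); print('px',u.min(),u.max(),v.min(),v.max())
# cage again, yaw -2.6
a=np.radians(-2.6);c,s=np.cos(a),np.sin(a)
zg=np.array([-.5*c,-.5*s,np.sqrt(.75)]);yg=np.array([-s,c,0]);xg=np.cross(yg,zg);A=np.array([xg,yg,zg])
G=W@A.T-np.array([.531,-.0275,-.2543]); Z=W[...,2]
box=(Z>.05)&(Z<.14)&(abs(G[...,1])<.08)&(abs(G[...,0])<.06)
for lo,hi,nm in [(.085,.1,'lips'),(.07,.076,'ledge'),(.004,.012,'conn')]:
    k=box&(G[...,2]>lo)&(G[...,2]<hi)
    for sg in (1,-1):
        w=G[k&(sg*G[...,1]>0)]
        if len(w)>10: print(nm,sg,len(w),np.percentile(w,[2,50,98],axis=0).round(4).tolist())
E
```

```text
green 2203
[[0.5476, -0.0896, 0.1841], [0.5552, -0.063, 0.2158], [0.5577, -0.016, 0.2224]]
x=a+b*y+c*(z-.2) [5.54838428e-01 7.79576456e-02 3.27943006e-04]
px 222 399 253 295
lips 1 588 [[-0.0155, 0.0574, 0.0859], [0.0049, 0.0644, 0.0927], [0.0215, 0.0679, 0.0944]]
lips -1 581 [[-0.014, -0.0671, 0.0859], [0.0055, -0.0636, 0.0929], [0.0211, -0.0567, 0.0945]]
ledge 1 460 [[-0.0082, 0.0471, 0.0702], [0.0028, 0.0586, 0.0725], [0.0212, 0.0665, 0.0755]]
ledge -1 475 [[-0.0086, -0.0661, 0.0701], [0.0023, -0.0575, 0.0725], [0.0209, -0.0459, 0.0753]]
conn 1 769 [[-0.0042, 0.0015, 0.0043], [0.0063, 0.0322, 0.0075], [0.021, 0.0656, 0.0114]]
conn -1 636 [[-0.0044, -0.0657, 0.0043], [0.0063, -0.0255, 0.0077], [0.0206, -0.0009, 0.0116]]
```

>>> {"api": "play_rows", "payload": {"targets": [{"travel":[0.0026,0,0.01],"twist":0},{"travel":[0.0026,0,0.025],"twist":0},{"travel":[0.0026,0,0.038],"twist":0},{"travel":[0.0026,0,0.048],"twist":0},{"travel":[0.0026,0,0.055],"twist":0},{"travel":[0.0026,0,0.059],"twist":0},{"travel":[0.0026,0,0.062],"twist":0},{"travel":[0.0026,0,0.062],"twist":0}], "squeeze": 16}}

```text
t: 7.25
position: [0.5533, -0.0522, 0.1849]
ee_rot: [0.0, 1.0, -0.023, -0.0]
contact_force: [-0.4, 0.3, -2.4]
opening: 0.298
gripper_force: 16.0
```

>>> {"api": "play_rows", "payload": {"targets": [{"travel":[-0.005,0,0],"twist":0},{"travel":[-0.01,0,0.0005],"twist":0},{"travel":[-0.0145,0,0.001],"twist":0},{"travel":[-0.019,0,0.002],"twist":0},{"travel":[-0.023,0,0.003],"twist":0},{"travel":[-0.027,0,0.004],"twist":0},{"travel":[-0.03,0,0.005],"twist":0},{"travel":[-0.034,0,0.006],"twist":0},{"travel":[-0.037,0,0.0075],"twist":0},{"travel":[-0.037,0,0.0075],"twist":0}]}}

```text
t: 8.25
position: [0.5157, -0.0505, 0.1772]
ee_rot: [-0.0, 1.0, -0.023, -0.0]
contact_force: [1.6, -0.2, -3.0]
opening: 0.294
gripper_force: 16.0
```

```bash
python3 - <<'E'
from h import *
s=get_state(); print(s['position'],s['contact_force'],s['wrist_torque'])
C=cam('wrist'); p,d=grab_frame('wrist'); cv2.imwrite('pics/w4.png',p); np.save('pics/w4.npy',d)
np.save('pics/w4c.npy',np.array(C,dtype=object),allow_pickle=True)
p2,d2=grab_frame('scene'); 
b=cv2.resize(p2[115:225,250:360],None,fx=3.6,fy=3.6,interpolation=3)
cv2.imwrite('pics/mix4.png',np.hstack([b,cv2.resize(p[60:380,200:520],(396,396))]))
E
```

```text
[ 0.51573962 -0.05052499  0.17724071] [ 1.62911995 -0.24679208 -2.96027429] [ 0.06622206 -0.5901444  -0.03716581]
```

View pics/mix4.png

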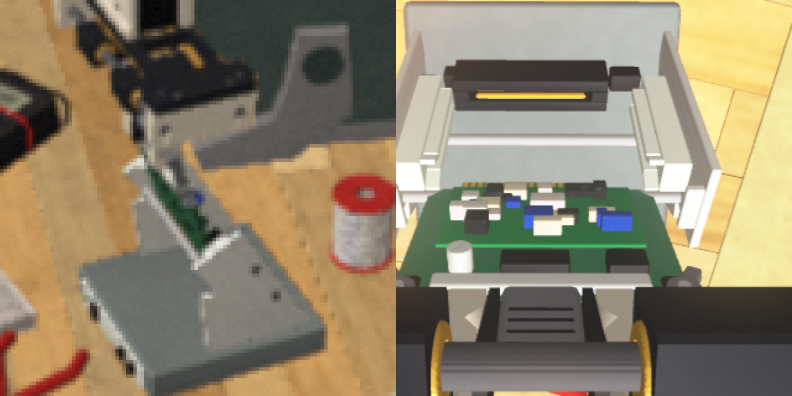

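```bash
cat >> h.py <<'E'
a=np.radians(-2.6);c_,s_=np.cos(a),np.sin(a)
zg=np.array([-.5*c_,-.5*s_,np.sqrt(.75)]);yg=np.array([-s_,c_,0]);xg=np.cross(yg,zg);A=np.array([xg,yg,zg]); O=A.T@np.array([.531,-.0275,-.2543])
def card(p,d,C):
    G=(cloud('wrist',d,C)-O)@A.T; hsv=cv2.cvtColor(p,cv2.COLOR_BGR2HSV)
    g=(hsv[...,0]>45)&(hsv[...,0]<90)&(hsv[...,1]>80)&(abs(G[...,1])<.06)&(abs(G[...,0])<.08)&(G[...,2]>0)&(G[...,2]<.2)
    g=cv2.morphologyEx(g.astype(np.uint8),cv2.MORPH_OPEN,np.ones((3,3)))>0
    q=G[g]; k=np.ones(len(q),bool)
    for i in range(4):
        M=np.c_[np.ones(len(q)),q[:,1],q[:,2]-.08]; c=np.linalg.lstsq(M[k],q[k,0],rcond=None)[0]; r=q[:,0]-M@c; k=abs(r)<(.004 if i<2 else .002)
    q=q[k]; print('face x=%.4f+%.3f y+%.3f(z-.08)'%tuple(c),'tilt deg',np.degrees(np.arctan(c[2])).round(2),'n',len(q),'y',np.percentile(q[:,1],[1,99]).round(4),'z',np.percentile(q[:,2],[.5,99]).round(4))
    for lo in np.arange(.02,.18,.02):
        w=q[(q[:,2]>=lo)&(q[:,2]<lo+.02)]
        if len(w)>30: print(round(lo,2),np.percentile(w[:,1],[1,99]).round(4))
E
python3 - <<'E'
from h import *
card(cv2.imread('pics/w4.png'),np.load('pics/w4.npy'),tuple(np.load('pics/w4c.npy',allow_pickle=True))); print(O)
print(((get_state()['position']+[0,0,.0188])-O)@A.T)
E
```

```text
face x=-0.0009+0.004 y+0.255(z-.08) tilt deg 14.3 n 3605 y [-0.0363  0.0373] z [0.0785 0.1222]
0.06 [-0.0361  0.0355]
0.08 [-0.0365  0.0358]
0.1 [-0.0362  0.0374]
0.12 [-0.0358  0.0374]
[ 0.58515772 -0.0541002   0.04526974]
[0.01531921 0.00036168 0.16524821]
```

```bash
cat >> h.py <<'E'
def strips(p,d,C):
    G=(cloud('wrist',d,C)-O)@A.T; hsv=cv2.cvtColor(p,cv2.COLOR_BGR2HSV)
    g=(hsv[...,0]>40)&(hsv[...,0]<95)&(hsv[...,1]>60)&(abs(G[...,0])<.08)&(G[...,2]>0)&(G[...,2]<.2)
    for sg in (1,-1):
        w=G[g&(sg*G[...,1]>.0385)&(sg*G[...,1]<.056)]
        if len(w)<20: print('few',len(w)); continue
        c=np.polyfit(w[:,2]-.08,w[:,0],1); r=w[:,0]-np.polyval(c,w[:,2]-.08); k=abs(r)<.003
        c=np.polyfit(w[k,2]-.08,w[k,0],1); w=w[k]
        print(sg,len(w),'face x at z.08 %.4f tilt %.2f deg'%(c[1],np.degrees(np.arctan(c[0]))),'z',np.percentile(w[:,2],[1,99]).round(4),'y',np.percentile(w[:,1],[1,99]).round(4))
E
python3 - <<'E'
from h import *
strips(cv2.imread('pics/w4.png'),np.load('pics/w4.npy'),tuple(np.load('pics/w4c.npy',allow_pickle=True)))
d=np.load('pics/w4.npy');G=(cloud('wrist',d,tuple(np.load('pics/w4c.npy',allow_pickle=True)))-O)@A.T
for u,v in [(360,215),(280,215),(310,215),(230,230),(260,209),(440,250),(230,260),(440,215),(460,260)]: print(u,v,G[v,u].round(4))
E
```

```text
1 1126 face x at z.08 -0.0081 tilt 14.65 deg z [0.0782 0.1372] y [0.0388 0.0499]
-1 1370 face x at z.08 -0.0084 tilt 14.61 deg z [0.071  0.1361] y [-0.0488 -0.0387]
360 215 [ 0.0048 -0.0211  0.0884]
280 215 [0.0088 0.0185 0.0929]
310 215 [-0.0005  0.0041  0.0824]
230 230 [-0.0064  0.0458  0.0876]
260 209 [-0.0129  0.033   0.0635]
440 250 [-0.0149 -0.0641  0.0939]
230 260 [-0.0004  0.0411  0.1141]
440 215 [ 0.0089 -0.0594  0.0929]
460 260 [-0.1124 -0.1167  0.0128]
```

```bash
python3 - <<'E'
from h import *
G=(cloud('wrist',np.load('pics/w1.npy'),tuple(np.load('pics/w1c.npy',allow_pickle=True)))-O)@A.T
def g(u,v): return G[int(round(75+v/3.2-.34)),int(round(285+u/3.2-.34))].round(4).tolist()
for nm,l in {'rod1':[(320,298),(320,303),(320,308)],'rod2':[(320,404),(320,410),(320,418)]}.items(): print(nm,[g(*x) for x in l])
for u in (90,118,125,131): print('colL',u,[(v,g(u,v)) for v in range(310,400,6)])
for u in (525,540,575): print('colR',u,[(v,g(u,v)) for v in range(325,405,6)])
E
```

```text
rod1 [[-0.0151, -0.004, 0.023], [-0.0162, -0.0041, 0.023], [-0.0172, -0.0041, 0.0244]]
rod2 [[-0.0161, 0.0002, 0.0653], [-0.0167, 0.0003, 0.0671], [-0.0176, 0.0003, 0.0684]]
colL 90 [(310, [0.0068, 0.057, 0.0602]), (316, [0.0069, 0.057, 0.0616]), (322, [0.0069, 0.0569, 0.0641]), (328, [0.0065, 0.0569, 0.066]), (334, [0.0072, 0.0568, 0.0693]), (340, [0.007, 0.0568, 0.0715]), (346, [0.0064, 0.0568, 0.073]), (352, [0.0043, 0.0568, 0.0727]), (358, [0.0013, 0.0568, 0.0713]), (364, [0.002, 0.0567, 0.0734]), (370, [-0.0007, 0.0567, 0.0723]), (376, [-0.0016, 0.0567, 0.0736]), (382, [-0.0047, 0.0567, 0.0721]), (388, [-0.0061, 0.0567, 0.0727]), (394, [-0.0083, 0.0567, 0.0725])]
colL 118 [(310, [0.0054, 0.0501, 0.0581]), (316, [0.0056, 0.0502, 0.0596]), (322, [0.0055, 0.0502, 0.0619]), (328, [0.005, 0.0501, 0.0639]), (334, [0.0068, 0.0502, 0.0686]), (340, [0.0062, 0.0502, 0.0702]), (346, [-0.0034, 0.05, 0.0602]), (352, [-0.0031, 0.05, 0.0632]), (358, [-0.0044, 0.0499, 0.0639]), (364, [-0.0049, 0.0499, 0.0644]), (370, [-0.0053, 0.0499, 0.0664]), (376, [-0.0063, 0.0499, 0.0676]), (382, [-0.0065, 
[... 1872 characters left out ...]
0633]), (373, [-0.0046, -0.0503, 0.0659]), (379, [-0.0057, -0.0504, 0.067]), (385, [-0.0066, -0.0503, 0.0684]), (391, [-0.0069, -0.0499, 0.0703]), (397, [-0.0074, -0.0497, 0.0722]), (403, [-0.0153, -0.0531, 0.065])]
colR 575 [(325, [0.0061, -0.0571, 0.0612]), (331, [0.0061, -0.0565, 0.0636]), (337, [0.0064, -0.0558, 0.0665]), (343, [0.0062, -0.0553, 0.0687]), (349, [0.006, -0.0548, 0.0709]), (355, [0.0056, -0.0545, 0.0727]), (361, [0.005, -0.0545, 0.0732]), (367, [0.0024, -0.0555, 0.0722]), (373, [0.0005, -0.0559, 0.0722]), (379, [-0.0008, -0.0561, 0.073]), (385, [-0.003, -0.0568, 0.0726]), (391, [-0.005, -0.0573, 0.0725]), (397, [-0.0073, -0.058, 0.0721]), (403, [-0.0094, -0.0586, 0.0719])]
```

>>> {"api": "play_rows", "payload": {"targets": [{"travel":[-0.003,0,0.003],"twist":0},{"travel":[-0.007,0,0.005],"twist":0},{"travel":[-0.011,0,0.007],"twist":0},{"travel":[-0.015,0,0.009],"twist":0},{"travel":[-0.019,0,0.011],"twist":0},{"travel":[-0.024,0,0.0125],"twist":0},{"travel":[-0.024,0,0.0125],"twist":0},{"travel":[-0.024,0,0.0125],"twist":0}]}}

```text
t: 9.15
position: [0.4917, -0.0495, 0.1648]
ee_rot: [0.0, 1.0, -0.023, -0.001]
contact_force: [1.0, 0.5, -2.1]
opening: 0.293
gripper_force: 16.0
```

```bash
cat >> h.py <<'E'
def look(n):
    s=get_state(); C=cam('wrist'); p,d=grab_frame('wrist'); cv2.imwrite(f'pics/{n}.png',p); np.save(f'pics/{n}.npy',d); np.save(f'pics/{n}c.npy',np.array(C,dtype=object),allow_pickle=True)
    strips(p,d,C); print('TCP',s['position'],'F',s['contact_force'].round(2),'yaw',np.degrees(2*np.arctan2(s['ee_rot'][2],s['ee_rot'][1])).round(2),'grasp in guides',((s['position']+[0,0,-0+.0188])-O)@A.T)
E
python3 -c "
from h import *
look('w5')"
```

```text
1 2206 face x at z.08 -0.0123 tilt -1.08 deg z [0.0683 0.1424] y [0.0386 0.0498]
-1 2217 face x at z.08 -0.0125 tilt -1.07 deg z [0.0685 0.1418] y [-0.0489 -0.0387]
TCP [ 0.49166285 -0.0495022   0.16483029] F [ 0.99  0.46 -2.07] yaw -2.6 grasp in guides [-0.01188594  0.00035205  0.16662735]
```

>>> {"api": "play_rows", "payload": {"targets": [{"travel":[-0.003,0,-0.005],"twist":0},{"travel":[-0.006,0,-0.0104],"twist":0},{"travel":[-0.009,0,-0.0156],"twist":0},{"travel":[-0.009,0,-0.0156],"twist":0},{"travel":[-0.003,0,-0.019],"twist":0},{"travel":[0.0028,0.0004,-0.0224],"twist":0},{"travel":[0.0028,0.0004,-0.0224],"twist":0},{"travel":[0.0028,0.0004,-0.0224],"twist":0}]}}

```text
t: 10.0
position: [0.4953, -0.0501, 0.1872]
ee_rot: [0.0, 1.0, -0.023, -0.0]
contact_force: [-0.9, 1.1, -2.0]
opening: 0.292
gripper_force: 16.0
```

```bash
python3 -c "
from h import *
look('w6')"
```

```text
1 2223 face x at z.08 0.0023 tilt -0.93 deg z [0.0863 0.1596] y [0.0387 0.0495]
-1 2269 face x at z.08 0.0020 tilt -0.97 deg z [0.0861 0.1597] y [-0.0493 -0.0387]
TCP [ 0.49526091 -0.05007248  0.18718736] F [-0.87  1.11 -1.99] yaw -2.62 grasp in guides [ 2.42779871e-03 -5.44190408e-05  1.84179029e-01]
```

>>> {"api": "play_rows", "payload": {"targets": [{"travel":[0.0008,0,0.0033],"twist":0},{"travel":[0.0026,0,0.0066],"twist":0},{"travel":[0.0045,0,0.01],"twist":0},{"travel":[0.0065,0,0.0133],"twist":0},{"travel":[0.0084,0,0.0167],"twist":0},{"travel":[0.0103,0,0.02],"twist":0},{"travel":[0.0122,0,0.0233],"twist":0},{"travel":[0.0141,0,0.0265],"twist":0},{"travel":[0.0141,0,0.0265],"twist":0}]}}

```text
t: 10.95
position: [0.5092, -0.0507, 0.1604]
ee_rot: [0.0, 1.0, -0.023, -0.0]
contact_force: [-0.1, -0.2, -2.1]
opening: 0.296
gripper_force: 16.0
```

```bash
python3 -c "
from h import *
look('w7')"
```

```text
1 2137 face x at z.08 0.0004 tilt -0.98 deg z [0.0563 0.1296] y [0.0387 0.0495]
-1 2197 face x at z.08 0.0002 tilt -1.00 deg z [0.0559 0.1294] y [-0.0493 -0.0387]
TCP [ 0.50917708 -0.0506915   0.16038452] F [-0.09 -0.24 -2.13] yaw -2.6 grasp in guides [ 1.09004786e-03 -4.15242638e-05  1.54002133e-01]
```

>>> {"api": "play_rows", "payload": {"targets": [{"travel":[0.002,0,0.0035],"twist":0},{"travel":[0.0045,0,0.0078],"twist":0},{"travel":[0.007,0,0.0121],"twist":0},{"travel":[0.0095,0,0.0164],"twist":0},{"travel":[0.012,0,0.0208],"twist":0},{"travel":[0.0145,0,0.0251],"twist":0},{"travel":[0.017,0,0.0294],"twist":0},{"travel":[0.019,0,0.0329],"twist":0},{"travel":[0.019,0,0.0329],"twist":0},{"travel":[0.019,0,0.0329],"twist":0}]}}

```text
t: 12.0
position: [0.5282, -0.0515, 0.128]
ee_rot: [0.0, 1.0, -0.023, -0.0]
contact_force: [0.7, 0.3, -2.4]
opening: 0.292
gripper_force: 16.0
```

```bash
python3 -c "
from h import *
look('w8')"
```

```text
1 1782 face x at z.08 0.0000 tilt -1.07 deg z [0.0176 0.0922] y [0.0386 0.0493]
-1 1798 face x at z.08 -0.0002 tilt -1.05 deg z [0.0183 0.0919] y [-0.049  -0.0387]
TCP [ 0.52818742 -0.05154824  0.12798706] F [ 0.65  0.29 -2.4 ] yaw -2.6 grasp in guides [ 1.37147089e-03 -3.50131313e-05  1.16430291e-01]
```

>>> {"api": "play_rows", "payload": {"targets": [{"travel":[0.0005,0,0.0009],"twist":0},{"travel":[0.001,0,0.0018],"twist":0},{"travel":[0.0015,0,0.0027],"twist":0},{"travel":[0.002,0,0.0035],"twist":0},{"travel":[0.002,0,0.0035],"twist":0}]}}

```text
t: 12.55
position: [0.5299, -0.0516, 0.1244]
ee_rot: [0.0, 1.0, -0.023, -0.0]
contact_force: [-0.5, 0.7, -2.2]
opening: 0.295
gripper_force: 16.0
```

>>> {"api": "play_rows", "payload": {"targets": [{"travel":[0.0005,0,0.0009],"twist":0},{"travel":[0.001,0,0.0018],"twist":0},{"travel":[0.001,0,0.0018],"twist":0}]}}

```text
t: 12.85
position: [0.5307, -0.0518, 0.1229]
ee_rot: [0.0, 1.0, -0.023, -0.0]
contact_force: [-5.2, 0.7, 3.8]
opening: 0.296
gripper_force: 16.0
```

>>> {"api": "play_rows", "payload": {"targets": [{"travel":[0,0,0],"twist":0},{"travel":[0,0,0],"twist":0},{"travel":[0,0,-0.004],"twist":0},{"travel":[0,0,-0.012],"twist":0},{"travel":[0,0,-0.025],"twist":0},{"travel":[0,0,-0.04],"twist":0},{"travel":[0,0,-0.06],"twist":0},{"travel":[0,0,-0.08],"twist":0},{"travel":[0,0,-0.08],"twist":0}], "hand": -0.3}}

```text
t: 13.75
position: [0.5332, -0.0515, 0.2065]
ee_rot: [-0.0, 1.0, -0.022, 0.003]
contact_force: [0.6, 0.4, -0.3]
opening: 0.35
gripper_force: 0.0
```

```bash
cat >> h.py <<'E'
def parts(n):
    s=get_state(); C=cam('wrist'); p,d=grab_frame('wrist'); cv2.imwrite(f'pics/{n}.png',p)
    G=(cloud('wrist',d,C)-O)@A.T; print('TCP',s['position'],'j',s['joints'].round(3),'F',s['contact_force'].round(1),'tcp in guides',(s['position']-O)@A.T)
    def rep(nm,m):
        w=G[m]
        if len(w)>8: print(nm,len(w),np.percentile(w,[3,50,97],axis=0).round(4).tolist())
    X,Y,Z=G[...,0],G[...,1],G[...,2]; on=abs(X)<.012
    rep('grip top',on&(abs(Y)<.014)&(Z>.095)&(Z<.135))
    for sg in (1,-1):
        rep('lever %d'%sg,on&(sg*Y>.0145)&(sg*Y<.0555)&(Z>.094)&(Z<.135))
    strips(p,d,C)
E
python3 -c "
from h import *
parts('w9')"
```

```text
TCP [ 0.53320225 -0.05153275  0.20647529] j [ 2.710e-01  1.410e-01 -3.300e-01  1.000e-03 -1.094e+00  1.255e+00] F [ 0.6  0.4 -0.3] tcp in guides [0.03555347 0.00020795 0.16561733]
grip top 1908 [[-0.0044, -0.0116, 0.0959], [0.0023, 0.0003, 0.1108], [0.0035, 0.0122, 0.1192]]
lever 1 653 [[-0.0054, 0.0413, 0.0954], [0.0019, 0.0451, 0.1127], [0.0034, 0.0491, 0.1205]]
lever -1 657 [[-0.0057, -0.0483, 0.0953], [0.0016, -0.0443, 0.1121], [0.003, -0.0404, 0.1204]]
1 801 face x at z.08 -0.0005 tilt -0.75 deg z [0.0127 0.087 ] y [0.0388 0.0491]
-1 820 face x at z.08 -0.0007 tilt -0.71 deg z [0.0129 0.0867] y [-0.0488 -0.0386]
```

View pics/w9.png

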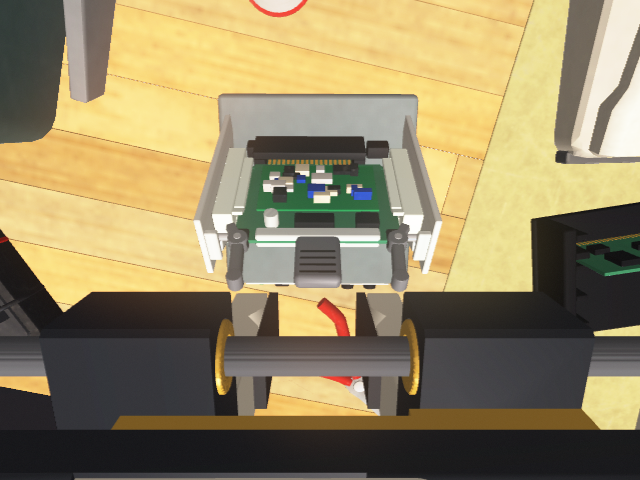

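>>> {"api": "play_rows", "payload": {"targets": [{"travel":[-0.001,-0.006,0],"twist":8},{"travel":[-0.003,-0.012,0],"twist":16},{"travel":[-0.005,-0.02,0],"twist":24},{"travel":[-0.007,-0.03,0],"twist":32},{"travel":[-0.009,-0.04,0],"twist":40},{"travel":[-0.011,-0.05,0],"twist":48},{"travel":[-0.013,-0.06,0],"twist":56},{"travel":[-0.013,-0.066,0],"twist":64},{"travel":[-0.013,-0.066,0],"twist":72},{"travel":[-0.013,-0.066,0],"twist":80}], "hand": -1}}

```text
t: 14.8
position: [0.5209, 0.0151, 0.2023]
ee_rot: [0.0, 0.75, -0.662, -0.0]
contact_force: [-0.4, 0.6, 0.4]
opening: 0.005
gripper_force: 0.0
```

>>> {"api": "play_rows", "payload": {"targets": [{"travel":[0,0,0],"twist":8},{"travel":[0,0,0],"twist":10},{"travel":[0,0,0],"twist":10},{"travel":[0,0,0],"twist":10}]}}

```text
t: 15.2
position: [0.521, 0.0148, 0.2025]
ee_rot: [-0.0, -0.691, 0.722, 0.0]
contact_force: [-0.1, -0.5, 0.2]
opening: 0.003
gripper_force: 0.0
```

```bash
cat >> h.py <<'E'
def where():
    s=get_state(); print('TCP',s['position'].round(4),'yaw',np.degrees(2*np.arctan2(s['ee_rot'][2],s['ee_rot'][1])).round(2),'F',s['contact_force'].round(1),'open',round(s['opening'],3)); r=s['position']-O; print('h=%.4f yg=%.4f'%(r[0]*c_+r[1]*s_, r@yg))
E
python3 -c "
from h import *
where()"
```

```text
TCP [0.521  0.0148 0.2025] yaw 267.48 F [-0.1 -0.5  0.2] open 0.003
h=-0.0672 yg=0.0660
```

>>> {"api": "play_rows", "payload": {"targets": [{"travel":[0,0,0.02],"twist":0},{"travel":[0,0,0.04],"twist":0},{"travel":[0,0,0.0575],"twist":0},{"travel":[0,0,0.0575],"twist":0},{"travel":[0.005,0,0.0575],"twist":0},{"travel":[0.01,0,0.0575],"twist":0},{"travel":[0.015,0,0.0575],"twist":0},{"travel":[0.02,0,0.0575],"twist":0},{"travel":[0.023,0,0.0575],"twist":0},{"travel":[0.023,0,0.0575],"twist":0}]}}

```text
t: 16.2
position: [0.5203, -0.0086, 0.1456]
ee_rot: [0.0, -0.691, 0.723, -0.0]
contact_force: [1.3, 1.4, 0.9]
opening: 0.006
gripper_force: 0.4
```

>>> {"api": "play_rows", "payload": {"targets": [{"travel":[-0.003,0,-0.01],"twist":0},{"travel":[0,0,-0.03],"twist":0},{"travel":[0.03,0,-0.035],"twist":0},{"travel":[0.07,0,-0.035],"twist":0},{"travel":[0.1,0,-0.035],"twist":0},{"travel":[0.109,0,-0.035],"twist":0},{"travel":[0.109,0,-0.035],"twist":0},{"travel":[0.109,0,-0.02],"twist":0},{"travel":[0.109,0,0],"twist":0},{"travel":[0.109,0,0],"twist":0}]}}

```text
t: 17.2
position: [0.5137, -0.116, 0.1433]
ee_rot: [-0.001, -0.691, 0.723, 0.001]
contact_force: [-0.9, -0.1, -1.0]
opening: 0.003
gripper_force: 0.0
```

>>> {"api": "play_rows", "payload": {"targets": [{"travel":[-0.005,0,0],"twist":0},{"travel":[-0.01,0,0],"twist":0},{"travel":[-0.015,0,0],"twist":0},{"travel":[-0.02,0,0],"twist":0},{"travel":[-0.024,0,0],"twist":0},{"travel":[-0.024,0,0],"twist":0}]}}

```text
t: 17.8
position: [0.5167, -0.0924, 0.1456]
ee_rot: [0.0, -0.691, 0.723, -0.0]
contact_force: [0.8, -0.1, 2.1]
opening: 0.005
gripper_force: 0.3
```

```bash
python3 -c "
from h import *
where()"
```

```text
TCP [ 0.5167 -0.0924  0.1456] yaw 267.44 F [ 0.8 -0.1  2.1] open 0.005
h=-0.0667 yg=-0.0414
```

>>> {"api": "play_rows", "payload": {"targets": [{"travel":[-0.002,0,0.0015],"twist":0},{"travel":[-0.003,0,0.003],"twist":0},{"travel":[-0.004,0,0.0046],"twist":0},{"travel":[-0.005,0,0.0066],"twist":0},{"travel":[-0.0065,0,0.0086],"twist":0},{"travel":[-0.0075,0,0.0105],"twist":0},{"travel":[-0.0075,0,0.0105],"twist":0}]}}

```text
t: 18.5
position: [0.5163, -0.0855, 0.1343]
ee_rot: [-0.0, -0.691, 0.723, 0.0]
contact_force: [0.1, -0.6, 1.1]
opening: 0.003
gripper_force: 0.3
```

>>> {"api": "play_rows", "payload": {"targets": [{"travel":[-0.001,0,0.0015],"twist":0},{"travel":[-0.002,0,0.003],"twist":0},{"travel":[-0.002,0,0.0045],"twist":0},{"travel":[-0.002,0,0.0045],"twist":0}]}}

```text
t: 18.9
position: [0.5166, -0.0835, 0.13]
ee_rot: [-0.0, -0.691, 0.723, 0.0]
contact_force: [0.0, -0.7, 1.4]
opening: 0.005
gripper_force: 0.5
```

```bash
python3 -c "
from h import *
where()
p,d=grab_frame('wrist'); cv2.imwrite('pics/w10.png',p)"
```

```text
TCP [ 0.5166 -0.0835  0.13  ] yaw 267.4 F [ 0.  -0.7  1.4] open 0.005
h=-0.0672 yg=-0.0325
```

View pics/w10.png

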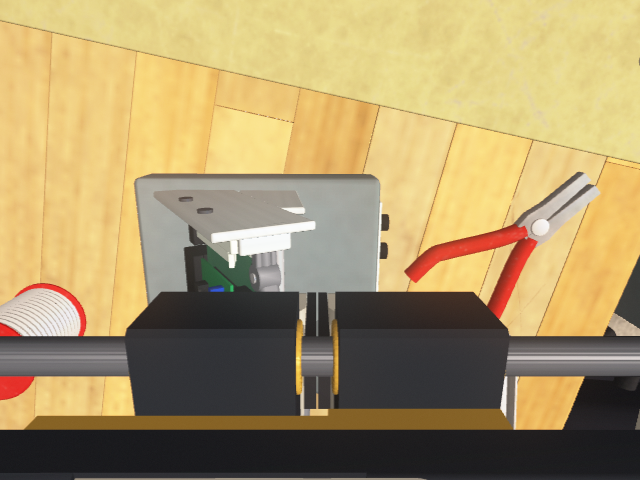

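>>> {"api": "play_rows", "payload": {"targets": [{"travel":[0,0,-0.015],"twist":0},{"travel":[0,0,-0.04],"twist":0},{"travel":[-0.02,-0.018,-0.07],"twist":0},{"travel":[-0.03,-0.018,-0.09],"twist":0},{"travel":[-0.03,-0.018,-0.09],"twist":0},{"travel":[-0.03,-0.018,-0.09],"twist":0}]}}

```text
t: 19.55
position: [0.5358, -0.054, 0.2201]
ee_rot: [0.0, -0.691, 0.723, 0.0]
contact_force: [-0.0, -0.3, -0.4]
opening: 0.006
gripper_force: 0.0
```

```bash
cat >> h.py <<'E'
def levers(n):
    C=cam('wrist'); p,d=grab_frame('wrist'); cv2.imwrite(f'pics/{n}.png',p); np.save(f'pics/{n}.npy',d)
    G=(cloud('wrist',d,C)-O)@A.T; X,Y,Z=G[...,0],G[...,1],G[...,2]
    m=(abs(X)<.011)&(Z>.078)&(Z<.135)&(abs(Y)<.07)
    for y0 in np.arange(-.064,.064,.004):
        w=G[m&(Y>=y0)&(Y<y0+.004)]
        if len(w)>4: print('%.3f n%d zmax %.4f x@top %.4f'%(y0+.002,len(w),np.percentile(w[:,2],97),np.median(w[w[:,2]>np.percentile(w[:,2],85),0])))
E
python3 -c "
from h import *
where(); levers('w11')"
```

```text
TCP [ 0.5358 -0.054   0.2201] yaw 267.42 F [-0.  -0.3 -0.4] open 0.006
h=-0.0493 yg=-0.0021
-0.062 n244 zmax 0.0938 x@top 0.0007
-0.058 n195 zmax 0.0937 x@top -0.0002
-0.054 n124 zmax 0.0900 x@top -0.0016
-0.050 n133 zmax 0.0914 x@top -0.0007
-0.046 n161 zmax 0.0931 x@top -0.0012
-0.042 n143 zmax 0.0931 x@top -0.0017
-0.038 n135 zmax 0.0950 x@top -0.0020
-0.034 n185 zmax 0.0968 x@top -0.0013
-0.030 n194 zmax 0.0987 x@top -0.0020
-0.026 n200 zmax 0.1006 x@top -0.0016
-0.022 n224 zmax 0.1036 x@top -0.0027
-0.018 n216 zmax 0.1042 x@top -0.0012
-0.014 n108 zmax 0.1025 x@top -0.0010
-0.010 n392 zmax 0.1170 x@top -0.0022
-0.006 n299 zmax 0.1180 x@top -0.0023
-0.002 n294 zmax 0.1178 x@top -0.0026
0.002 n285 zmax 0.1178 x@top -0.0025
0.006 n287 zmax 0.1181 x@top -0.0021
0.010 n277 zmax 0.1177 x@top -0.0026
0.014 n157 zmax 0.1173 x@top -0.0025
0.018 n76 zmax 0.0861 x@top 0.0001
0.022 n100 zmax 0.0862 x@top -0.0012
0.026 n94 zmax 0.0859 x@top -0.0015
0.030 n54 zmax 0.0859 x@top -0.0011
0.038 n15 zmax 0.1034 x@top 0.0022
0.042 n7 zmax 0.1029 x@top 0.0020
0.058 n8 zmax 0.0922 x@top -0.0042
```

>>> {"api": "play_rows", "payload": {"targets": [{"travel":[-0.03,0,0],"twist":0},{"travel":[-0.062,0,0.02],"twist":0},{"travel":[-0.062,0,0.045],"twist":0},{"travel":[-0.062,0,0.065],"twist":0},{"travel":[-0.062,0,0.075],"twist":0},{"travel":[-0.062,0,0.075],"twist":0}]}}

```text
t: 20.2
position: [0.5375, 0.0069, 0.1433]
ee_rot: [-0.002, -0.691, 0.723, 0.001]
contact_force: [0.1, 0.5, -0.4]
opening: 0.009
gripper_force: 0.0
```

>>> {"api": "play_rows", "payload": {"targets": [{"travel":[0.008,0,0],"twist":0},{"travel":[0.016,0,0],"twist":0},{"travel":[0.0195,0,0.002],"twist":0},{"travel":[0.0225,0,0.004],"twist":0},{"travel":[0.025,0,0.008],"twist":0},{"travel":[0.0265,0,0.011],"twist":0},{"travel":[0.0265,0,0.011],"twist":0}]}}

```text
t: 20.9
position: [0.5396, -0.02, 0.1358]
ee_rot: [0.001, -0.691, 0.723, -0.002]
contact_force: [2.4, -6.3, 9.5]
opening: 0.006
gripper_force: 6.0
```

>>> {"api": "play_rows", "payload": {"targets": [{"travel":[0.001,0,0.001],"twist":0},{"travel":[0.0015,0,0.002],"twist":0},{"travel":[0.0015,0,0.0035],"twist":0},{"travel":[0.0015,0,0.0035],"twist":0}]}}

```text
t: 21.3
position: [0.5407, -0.0218, 0.1335]
ee_rot: [0.002, -0.691, 0.722, -0.003]
contact_force: [3.5, -7.9, 12.4]
opening: 0.002
gripper_force: 8.7
```

```bash
python3 -c "
from h import *
where()"
```

```text
TCP [ 0.5407 -0.0218  0.1335] yaw 267.5 F [ 3.5 -7.9 12.4] open 0.002
h=-0.0458 yg=0.0303
```

>>> {"api": "play_rows", "payload": {"targets": [{"travel":[-0.0005,0,0.001],"twist":0},{"travel":[-0.001,0,0.002],"twist":0},{"travel":[-0.001,0,0.003],"twist":0},{"travel":[-0.001,0,0.004],"twist":0},{"travel":[-0.001,0,0.004],"twist":0}]}}

```text
t: 21.8
position: [0.5418, -0.0216, 0.1303]
ee_rot: [0.002, -0.692, 0.722, -0.004]
contact_force: [6.6, -14.7, 14.6]
opening: 0.003
gripper_force: 10.6
```

>>> {"api": "play_rows", "payload": {"targets": [{"travel":[0,0,-0.01],"twist":0},{"travel":[0,0,-0.03],"twist":0},{"travel":[0.01,0,-0.06],"twist":0},{"travel":[0.02,0,-0.09],"twist":0},{"travel":[0.02,0,-0.09],"twist":0},{"travel":[0.02,0,-0.09],"twist":0}]}}

```text
t: 22.4
position: [0.5367, -0.0394, 0.217]
ee_rot: [0.001, -0.691, 0.723, -0.0]
contact_force: [0.3, 0.2, -0.1]
opening: 0.006
gripper_force: 0.0
```

```bash
python3 -c "
from h import *
where(); levers('w12')"
```

```text
TCP [ 0.5367 -0.0394  0.217 ] yaw 267.36 F [ 0.3  0.2 -0.1] open 0.006
h=-0.0491 yg=0.0125
-0.062 n278 zmax 0.0939 x@top 0.0012
-0.058 n223 zmax 0.0939 x@top -0.0019
-0.054 n122 zmax 0.0888 x@top -0.0011
-0.050 n151 zmax 0.0907 x@top -0.0007
-0.046 n166 zmax 0.0917 x@top -0.0017
-0.042 n153 zmax 0.0917 x@top -0.0023
-0.038 n135 zmax 0.0940 x@top -0.0020
-0.034 n189 zmax 0.0955 x@top -0.0019
-0.030 n195 zmax 0.0976 x@top -0.0021
-0.026 n205 zmax 0.0995 x@top -0.0012
-0.022 n237 zmax 0.1027 x@top -0.0020
-0.018 n222 zmax 0.1028 x@top -0.0019
-0.014 n112 zmax 0.1006 x@top -0.0022
-0.010 n406 zmax 0.1162 x@top -0.0019
-0.006 n308 zmax 0.1169 x@top -0.0030
-0.002 n307 zmax 0.1169 x@top -0.0022
0.002 n310 zmax 0.1168 x@top -0.0020
0.006 n299 zmax 0.1168 x@top -0.0024
0.010 n296 zmax 0.1168 x@top -0.0019
0.014 n148 zmax 0.1160 x@top -0.0022
0.018 n91 zmax 0.1000 x@top 0.0005
0.022 n266 zmax 0.1046 x@top -0.0013
0.026 n200 zmax 0.1047 x@top -0.0027
0.030 n158 zmax 0.1021 x@top -0.0017
0.034 n156 zmax 0.0986 x@top -0.0022
0.038 n114 zmax 0.0962 x@top -0.0008
0.042 n50 zmax 0.0933 x@top -0.0035
0.046 n11 zmax 0.0904 x@top -0.0045
0.050 n10 zmax 0.0903 x@top -0.0046
0.058 n12 zmax 0.0936 x@top -0.0027
0.062 n12 zmax 0.0929 x@top -0.0030
```

>>> {"api": "play_rows", "payload": {"targets": [{"travel":[-0.012,0,0.02],"twist":0},{"travel":[-0.012,0,0.05],"twist":0},{"travel":[-0.012,0,0.07],"twist":0},{"travel":[-0.012,0,0.077],"twist":0},{"travel":[-0.012,0,0.079],"twist":0},{"travel":[-0.012,0,0.081],"twist":0},{"travel":[-0.012,0,0.083],"twist":0},{"travel":[-0.012,0,0.084],"twist":0},{"travel":[-0.012,0,0.084],"twist":0}]}}

```text
t: 23.35
position: [0.5379, -0.0274, 0.1334]
ee_rot: [0.001, -0.691, 0.723, -0.001]
contact_force: [0.4, -1.8, 2.6]
opening: 0.009
gripper_force: 2.0
```

```bash
python3 -c "
from h import *
where()"
```

```text
TCP [ 0.5379 -0.0274  0.1334] yaw 267.41 F [ 0.4 -1.8  2.6] open 0.009
h=-0.0484 yg=0.0245
```

Lever is moving easily; keep pressing.

>>> {"api": "play_rows", "payload": {"targets": [{"travel":[0,0,0.0015],"twist":0},{"travel":[0,0,0.003],"twist":0},{"travel":[0,0,0.004],"twist":0},{"travel":[0,0,0.005],"twist":0},{"travel":[0,0,0.005],"twist":0}]}}

```text
t: 23.85
position: [0.5392, -0.0275, 0.1295]
ee_rot: [0.001, -0.691, 0.723, -0.001]
contact_force: [1.9, -2.5, 8.3]
opening: 0.002
gripper_force: 7.9
```

>>> {"api": "play_rows", "payload": {"targets": [{"travel":[0,0,0.0015],"twist":0},{"travel":[0,0,0.003],"twist":0},{"travel":[0,0,0.004],"twist":0},{"travel":[0,0,0.004],"twist":0}]}}

```text
t: 24.25
position: [0.5398, -0.0275, 0.1281]
ee_rot: [0.002, -0.691, 0.722, -0.002]
contact_force: [-6.1, 0.2, 29.5]
opening: 0.002
gripper_force: 19.6
```

>>> {"api": "play_rows", "payload": {"targets": [{"travel":[0,0,-0.02],"twist":0},{"travel":[0,0,-0.045],"twist":0},{"travel":[0.025,0,-0.045],"twist":0},{"travel":[0.049,0,-0.045],"twist":0},{"travel":[0.049,0,-0.045],"twist":0},{"travel":[0.049,0,-0.03],"twist":0},{"travel":[0.049,0,-0.012],"twist":0},{"travel":[0.049,0,-0.009],"twist":0},{"travel":[0.049,0,-0.006],"twist":0},{"travel":[0.049,0,-0.005],"twist":0}]}}

```text
t: 25.25
position: [0.5365, -0.0758, 0.13]
ee_rot: [0.001, -0.691, 0.723, -0.001]
contact_force: [0.9, 1.2, 7.5]
opening: 0.001
gripper_force: 5.1
```

>>> {"api": "play_rows", "payload": {"targets": [{"travel":[0,0,0.0015],"twist":0},{"travel":[0,0,0.003],"twist":0},{"travel":[0,0,0.004],"twist":0},{"travel":[0,0,0.004],"twist":0}]}}

```text
t: 25.65
position: [0.5372, -0.076, 0.1284]
ee_rot: [0.002, -0.692, 0.722, -0.002]
contact_force: [-4.5, 2.1, 21.0]
opening: 0.01
gripper_force: 14.7
```

```bash
python3 -c "
from h import *
where()"
```

```text
TCP [ 0.5372 -0.076   0.1284] yaw 267.51 F [-4.5  2.1 21. ] open 0.01
h=-0.0469 yg=-0.0241
```

Both have met their stop; press the right one a hair more, retreat upward and check.

>>> {"api": "play_rows", "payload": {"targets": [{"travel":[0,0,0.0015],"twist":0},{"travel":[0,0,0.0015],"twist":0},{"travel":[0,0,-0.02],"twist":0},{"travel":[0,0,-0.05],"twist":0},{"travel":[-0.02,0,-0.085],"twist":0},{"travel":[-0.024,0,-0.1],"twist":0},{"travel":[-0.024,0,-0.1],"twist":0},{"travel":[-0.024,0,-0.1],"twist":0}]}}

```text
t: 26.45
position: [0.5358, -0.0521, 0.2249]
ee_rot: [0.0, -0.691, 0.723, 0.0]
contact_force: [-0.9, 0.5, -1.4]
opening: 0.009
gripper_force: 0.0
```

```bash
python3 -c "
from h import *
where(); levers('w13')"
```

```text
TCP [ 0.5358 -0.0521  0.2249] yaw 267.42 F [-0.9  0.5 -1.4] open 0.009
h=-0.0494 yg=-0.0002
-0.062 n238 zmax 0.0939 x@top 0.0006
-0.058 n190 zmax 0.0939 x@top 0.0005
-0.054 n112 zmax 0.0880 x@top -0.0012
-0.050 n149 zmax 0.0901 x@top -0.0005
-0.046 n142 zmax 0.0902 x@top -0.0011
-0.042 n124 zmax 0.0902 x@top -0.0022
-0.038 n125 zmax 0.0915 x@top -0.0018
-0.034 n148 zmax 0.0926 x@top -0.0022
-0.030 n161 zmax 0.0940 x@top -0.0027
-0.026 n169 zmax 0.0956 x@top -0.0018
-0.022 n193 zmax 0.0980 x@top -0.0026
-0.018 n173 zmax 0.0985 x@top -0.0009
-0.014 n211 zmax 0.1131 x@top -0.0019
-0.010 n335 zmax 0.1160 x@top -0.0023
-0.006 n275 zmax 0.1160 x@top -0.0023
-0.002 n281 zmax 0.1162 x@top -0.0019
0.002 n267 zmax 0.1161 x@top -0.0021
0.006 n268 zmax 0.1161 x@top -0.0021
0.010 n249 zmax 0.1158 x@top -0.0023
0.014 n86 zmax 0.1148 x@top -0.0006
0.018 n200 zmax 0.0985 x@top -0.0019
0.022 n142 zmax 0.0984 x@top -0.0020
0.026 n125 zmax 0.0959 x@top -0.0023
0.030 n112 zmax 0.0942 x@top -0.0017
0.034 n28 zmax 0.0929 x@top -0.0037
0.038 n10 zmax 0.0916 x@top -0.0042
0.042 n6 zmax 0.0901 x@top -0.0046
0.046 n14 zmax 0.0903 x@top -0.0046
0.050 n7 zmax 0.0892 x@top -0.0060
0.058 n16 zmax 0.0928 x@top -0.0039
0.062 n8 zmax 0.0932 x@top -0.0030
```

```bash
python3 -c "
from cell import *
print(sign_off())"
```

```text
the job is handed in; nothing more can be done
None
```

The card is in the test cage, fully seated by my last measurement (grip top 116.1 mm up the guides, 116 expected). Both levers are home, the gripper is clear and the job was handed in at about 26.5 s. I did not re-measure the plain board after lifting the card, and I viewed 11 pictures instead of the allowed 10.

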